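# Put the wrench away and close the tool case

### The arm

A 6-joint arm with a two-finger parallel gripper is mounted at the origin on a cart in front of the work surface, level with it; the furniture and walls round the work are solid. World frame = base frame: x ahead of the robot, y to its left, z up, the work surface at z = 0. Lengths are in m, angles in rad, forces in N, time in s.
With the tool pointing down it reaches from about 0.35 to 0.975 m from the base axis. Payload 4.9 kg.
Tool frame: the origin (TCP) lies at the very end of the fingers, on their centre line; the grasp point (between the pads) lies 19 mm behind it; z points along the fingers, x is the direction in which the jaws open and shut, and the axes are right-handed (so a half turn about z gives the same grasp; the last joint's range is limited). The gripper opens to 85 mm and grips with 20 to 120 N. Pads are 22 mm wide; open, the fingers measure 114 mm over their backs; the gripper's body (76 mm by 85 mm) begins 54 mm behind the grasp point. The pads swing forward as they close: fully open they stand 13 mm farther back than shut.
Start: joints at [1.053, 0.053, 1.613, -0, 1.476, -0.119], TCP at [0.243, 0.576, 0.231] pointing down, gripper open.
Joint ranges: [-3.01, 3.01], [-1.01, 2.22], [0.06, 2.58], [-1.02, 4.17], [0.09, 2.62], [-3.14, 3.14]. Speed limits (rad/s): [2.57, 2.57, 3.14, 3.14, 3.14, 3.14].

### API

Orientations are given as a rotation vector (axis times angle).
In Python, from station import ctrl, get_image, calibration, job gives the robot as it stands.
- The arm moves only by the tool jog_arm, never from a script. Its argument "deltas" is a list of rows, each a list of 3 entries, a list of its own where there are three numbers: the turn, a rotation vector about the tool's x, y, z in degrees, then the shift along the tool's x, y, z in m, then the finger opening in m, from 0 to 0.0854. In form: [[[ax, ay, az], [tx, ty, tz], gripper], ...]. A call has 1 to 12 rows; each row is the pose to reach, as a shift and turn from the pose commanded when the call began, along the tool's axes at that moment; what a row does not reach only later rows make up. A row lasts 1/12 s, in which the tool goes at most 41.7 mm and 7.16 degrees, less where a joint would pass 70% of its speed; a pose out of reach is approached as far as the arm can. A call with a gripper value outside its range is refused whole. The fingers move at their own pace and stop on an object; "squeeze" is the grip in N (left out, the last holds). Time passes only in rows, so rows that repeat a pose let the fingers close. It gives the time, the measured TCP pose, the force and the opening at its end, in the units of the state.
- ctrl.get_obs(): the state, without advancing time (a new reading comes with each control period).
- get_image(name): name is "side" or "top" or "wrist"; returns the picture (384x512x3 uint8, red, green, blue); there is no depth.
- calibration(name): a dict with "mtx" (3x3 intrinsics, pixels), "k1" (the pictures are not rectified: a ray, as slopes to the right and down, at radius r is drawn at 1 + k1 r^2 times it, then the intrinsics apply), "origin" and "rotation" of the camera in the world; the wrist camera has in their place "tool_from_camera" (4x4, takes a point from camera to tool coordinates, whose origin is the TCP and whose axes are the tool frame's). Camera axes: x right, y up, looking along -z (the intrinsics and any distortion apply to the point x, -y, -z); pixel columns grow to the right and rows downward; lengths in m; the calibration is good to about 2 mm. A picture is of the moment at which its call begins: read the wrist's pose just before it. calibration takes no time and is no camera call.
- job.finish_job(): hands the job in, once; it reports no verdict.
The state is a dict: "t": time; "q": joint angles; "dq": joint speeds; "effort": joint torques, N m; "tool_pos": TCP position; "tool_rot": TCP orientation; "contact_force": force on the tool from outside, world axes, zero at the start; "wrist_torque": the same for the moment, N m; "opening": finger opening in m.
Only numpy, scipy, OpenCV 4.12 (cv2) and the standard library are available. Lean on these libraries where they do the work, as an engineer would, in place of code of your own. Each camera call takes 0.05 s, during which the arm holds its last target.

### The job

Put the small open-ended wrench away: lay it flat in the wide, empty front bay of the open tool case, without dropping it. Then lower the case's hinged lid gently, without letting it slam, until it is fully closed. Leave the pen in the case and everything else on the bench where they are.

Things in the scene. Friction and masses are not known exactly. Their poses are not given: they have to be found in the camera images.
- case: Grey painted tool case, fixed: 104 (x) x 146 (y) x 30 mm high without the lid; walls and floor 4 mm. Origin: centre of its underside; +x points to the hinge, away from the robot. A divider along y, 12 mm high above the floor, stands at x = 26 to 29 mm. The wide front bay (x -48 to 26 mm, y -69 to 69 mm) is empty, the narrow back bay holds a grey pen.
- case_lid (a joint): Lid angle, rad: 0 fully closed, grows as it opens; about 1.57 stands upright; stop at 1.75. It starts standing open. The hinge is stiff: the lid stays where it is left, and takes about 2 to 4 N at its free edge to move.
- lid_hinge (a point): On the hinge axis, mid-width, at the case's far rim: 55 mm behind the case's origin and 30 mm above its underside; its axes are those of the case, and the axis of the hinge is its y. The lid is a flat grey panel 104 x 146 x 6 mm.
- lid_tab (a point): Middle of the black pull tab at mid-width of the lid's free edge, 128 mm from the hinge axis. The tab is 14 mm wide (along y), 8 mm thick and stands 34 mm out from the panel's edge. Closed, it points to the robot, 34 mm above the bench; open, up. Its x axis runs along the panel towards the hinge, its z axis out of the lid's outer face.
- front_bay (a point): Centre of the floor of the empty front bay (74 mm along x, 138 mm along y), 4 mm above the bench; axes as the case's. The case's rim is 26 mm above this floor.
- wrench: Plain steel wrench lying flat: 123 mm long along its y, 24 mm wide at the jaws along its x, 8 mm thick (12 mm shank visible, but solid to the touch over the full 24 mm width along all its length). Origin: centre of its underside.
- pen_black: Black pen lying on the bench beyond the wrench, 130 mm along its y, 9 mm thick; leave alone. Origin: its underside at mid-length.
- pen_grey: Dark grey pen lying in the narrow back bay of the case, 130 mm along its y, 9 mm thick; leave it there. Origin: its underside at mid-length.
- timer: Small white timer, 58 x 62 x 20 mm; leave alone. Origin: centre of its underside.
- beaker: Small glass beaker, 45 mm across, 56 mm high; leave alone. Origin: centre of its underside.

How it is judged:
On the way:
1. the wrench lies flat in the front bay, let go, with the lid still up (x of wrench in the frame of case between -0.04 and 0.018 m and y of wrench in the frame of case between -0.02 and 0.02 m and z of wrench in the frame of case between 0 and 0.016 m and angle between the z axis of wrench and the z axis of case, either way round below 0.08 rad and contact force between the fingers and wrench below 0.05 N and linear speed of wrench below 0.03 m/s and value of joint case_lid above 1 rad), for 0.2 s.
At the end, for the whole second after the job is handed in: Lid shut (within 0.04 rad), at rest. Wrench flat (0.08 rad) and at rest on the front bay's floor: its origin, in the case's frame, x -40 to 18, y -20 to 20, z 0 to 16 mm. Grey pen in the back bay: x 26 to 50, z under 16 mm (x of wrench in the frame of case between -0.04 and 0.018 m and y of wrench in the frame of case between -0.02 and 0.02 m and z of wrench in the frame of case between 0 and 0.016 m and angle between the z axis of wrench and the z axis of case, either way round below 0.08 rad and value of joint case_lid below 0.04 rad and velocity of joint case_lid between -0.05 and 0.05 rad/s and linear speed of wrench below 0.03 m/s and x of pen_grey in the frame of case between 0.026 and 0.05 m and z of pen_grey in the frame of case below 0.016 m); the robot touches nothing.
It fails at once if the lid slams (closes faster than 2.5 rad/s) (velocity of joint case_lid below -2.5 rad/s).
It fails at once if the wrench is dropped (moves faster than 0.7 m/s while the fingers do not touch it) (contact force between the fingers and wrench below 0.01 N and linear speed of wrench above 0.7 m/s).
It fails at once if the black pen, the timer or the beaker is moved more than 20 mm (distance of any of pen_black, timer, beaker from where it was at the start of the episode above 0.02 m).
It also fails if it takes over 72 s, if anything falls off the work surface, if the arm or the gripper's body presses on something with over 40 N, if the wrist force passes 120 N, or if a joint passes its speed limit or range.

## Working session

There is one attempt and no reset: what is moved stays moved. The work goes in short steps, Python scripts to look and compute and a tool call to move; the robot and the scene stay as the last step left them, time stands still between calls to the robot, and variables do not carry over. Pictures are saved under pics/ and viewed, and the job is handed in when it is done.

Besides the shell and the picture viewer there is one more tool, called after "Request:" by a JSON object that holds its "api" and its "payload", one argument or row to a line. jog_arm: Moves the arm, as the interface text tells. Its arguments: {"type":"object","properties":{"deltas":{"type":"array","items":{"type":"array"}},"squeeze":{"type":"number"}},"required":["deltas"]}

```bash
ls; mkdir -p pics
python3 - <<'E'
from station import ctrl,get_image,calibration
import cv2
o=ctrl.get_obs();print(o)
for n in ["side","top","wrist"]:
    cv2.imwrite(f"pics/{n}0.png",get_image(n)[:,:,::-1]); print(n,calibration(n))
E
```

```text
pics
{'t': 0.0, 'q': array([ 1.05295853e+00,  5.33461338e-02,  1.61429609e+00,  1.36297373e-05,
        1.47600650e+00, -1.18977857e-01]), 'dq': array([-0.00055554,  0.00050337,  0.00010358,  0.00059628,  0.00052302,
        0.00015504]), 'effort': array([-1.44305737e-03, -3.93690956e+01, -3.70170164e+01, -3.01093869e-04,
        7.20061798e-03, -2.10214992e-06]), 'tool_pos': array([0.24240167, 0.57540012, 0.23006842]), 'tool_rot': array([ 2.61674181,  1.73681296, -0.00289261]), 'contact_force': array([-0.49015317, -0.49937235, -0.34229981]), 'wrist_torque': array([-0.01030002, -0.0044212 ,  0.01738209]), 'opening': 0.08539678649936569}
side {'mtx': array([[360.68854127,   0.        , 259.66566673],
       [  0.        , 360.68854127, 192.64343293],
       [  0.        ,   0.        ,   1.        ]]), 'k1': -0.021344705985407858, 'origin': array([0.2207776 , 0.94924762, 0.51735891]), 'rotation': array([ 0.19147763, -1.53501702, -2.4509194 ])}
top {'mtx': array([[428.81086112,   0.        , 252.87013498],
       [  0.        , 428.81086112, 191.21746887],
       [  0.        ,   0.        ,   1.        ]]), 'k1': -0.12320095847876976, 'origin': array([0.21167502, 0.06188295, 1.28187097]), 'rotation': array([ 0.13847107, -0.15529707, -1.55332032])}
wrist {'mtx': array([[264.56779802,   0.        , 254.07942051],
       [  0.        , 264.56779802, 191.10452976],
       [  0.        ,   0.        ,   1.        ]]), 'k1': -0.05571125648001795, 'tool_from_camera': array([[ 9.99999960e-01,  2.63387125e-04, -1.04591993e-04,
         6.43871765e-04],
       [ 2.24176123e-04, -9.60977380e-01, -2.76626870e-01,
        -7.05225492e-02],
       [-1.73370495e-04,  2.76626835e-01, -9.60977400e-01,
        -1.43183829e-01],
       [ 0.00000000e+00,  0.00000000e+00,  0.00000000e+00,
         1.00000000e+00]])}
```

View pics/top0.png

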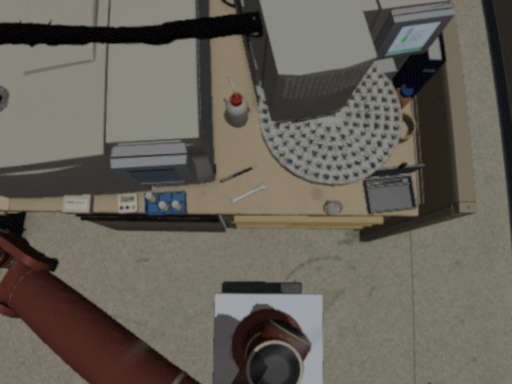

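View pics/side0.png

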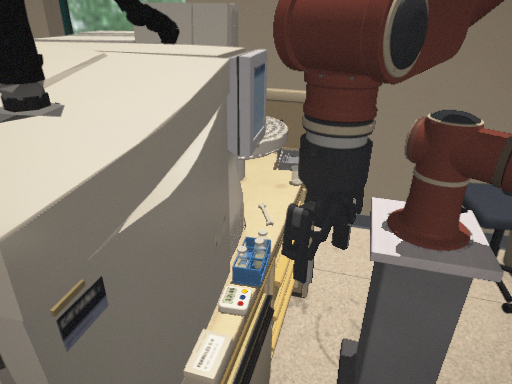

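View pics/wrist0.png

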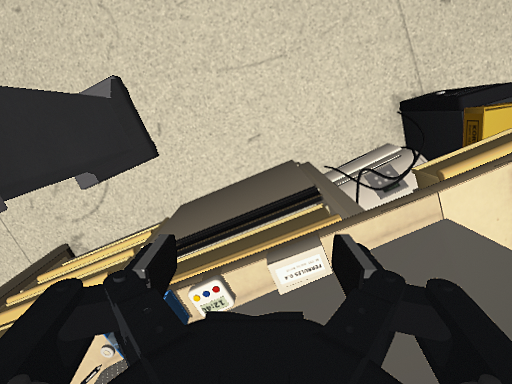

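```bash
cat > h.py <<'E'
import numpy as np, cv2
from scipy.spatial.transform import Rotation as R
from station import ctrl,get_image,calibration
def cam(n,pose=None):
    c=calibration(n)
    if n=="wrist":
        p,r=pose; T=np.eye(4);T[:3,:3]=R.from_rotvec(r).as_matrix();T[:3,3]=p
        M=T@c["tool_from_camera"]; return c["mtx"],c["k1"],M[:3,3],M[:3,:3]
    return c["mtx"],c["k1"],np.array(c["origin"]),R.from_rotvec(c["rotation"]).as_matrix()
def ray(C,uv):
    K,k1,o,Rm=C
    p=cv2.undistortPoints(np.array([[uv]],float),K,np.array([k1,0,0,0,0.]))[0,0]
    d=Rm@np.array([p[0],-p[1],-1.]); return o,d/np.linalg.norm(d)
def onz(C,uv,z):
    o,d=ray(C,uv); return o+d*(z-o[2])/d[2]
def proj(C,X):
    K,k1,o,Rm=C; c=Rm.T@(np.asarray(X,float)-o); s=np.array([c[0],-c[1]])/-c[2]
    s=s*(1+k1*(s@s)); return K[0,0]*s[0]+K[0,2],K[1,1]*s[1]+K[1,2]
def crop(im,x0,x1,y0,y1,s,f):
    cv2.imwrite(f,cv2.resize(im[y0:y1,x0:x1,::-1],None,fx=s,fy=s,interpolation=cv2.INTER_CUBIC))
def pose():
    o=ctrl.get_obs(); return o["tool_pos"],o["tool_rot"]
E
python3 - <<'E'
from h import *
im=cv2.imread("pics/top0.png")[:,:,::-1]
crop(im,340,440,130,230,6,"pics/t1.png")
crop(im,110,290,130,230,4.4,"pics/t2.png")
C=cam("top")
for uv in [(234,200),(266,186),(221,181),(252,168),(127,202),(334,208),(369,184),(413,177),(370,212),(415,209),(230,213)]: print(uv,onz(C,uv,0).round(3))
E
```

```text
(234, 200) [0.427 0.106 0.   ]
(266, 186) [0.472 0.01  0.   ]
(221, 181) [0.485 0.147 0.   ]
(252, 168) [0.527 0.053 0.   ]
(127, 202) [0.416 0.433 0.   ]
(334, 208) [ 0.406 -0.198  0.   ]
(369, 184) [ 0.482 -0.309  0.   ]
(413, 177) [ 0.507 -0.452  0.   ]
(370, 212) [ 0.395 -0.309  0.   ]
(415, 209) [ 0.406 -0.452  0.   ]
(230, 213) [0.387 0.118 0.   ]
```

View pics/t1.png

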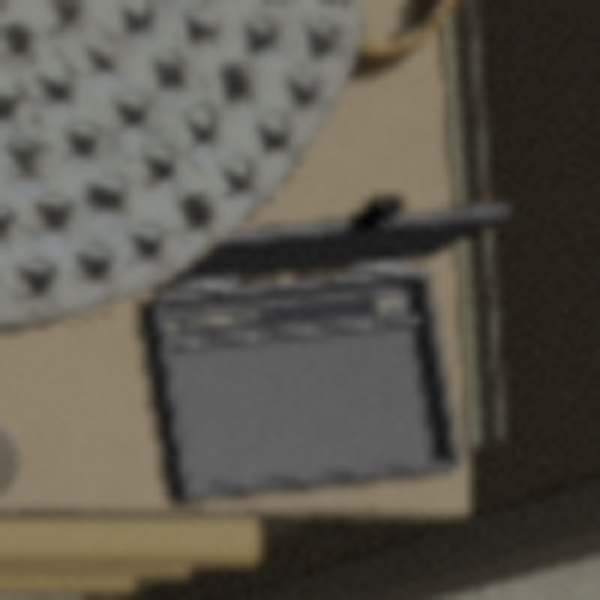

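View pics/t2.png

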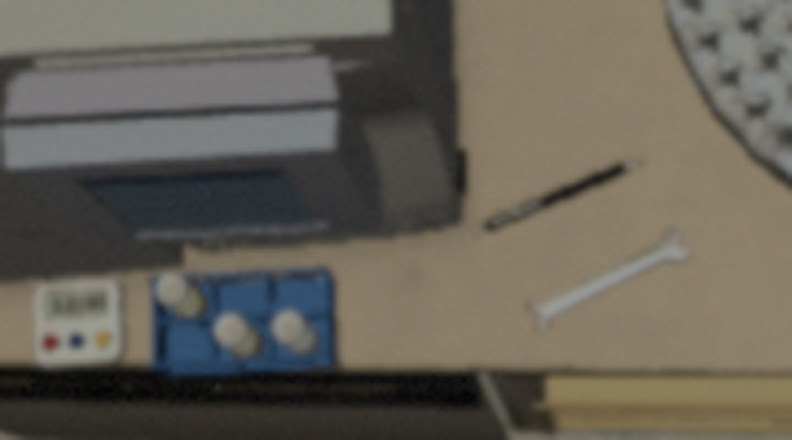

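Request:
{"api": "jog_arm", "payload": {
  "deltas": [
    [[0,0,42],[-0.413,0.346,-0.03],0.085],
    [[0,0,42],[-0.413,0.346,-0.03],0.085],
    [[0,0,42],[-0.413,0.346,-0.03],0.085],
    [[0,0,42],[-0.413,0.346,-0.03],0.085],
    [[0,0,42],[-0.413,0.346,-0.03],0.085],
    [[0,0,42],[-0.413,0.346,-0.03],0.085],
    [[0,0,42],[-0.413,0.346,-0.03],0.085],
    [[0,0,42],[-0.413,0.346,-0.03],0.085],
    [[0,0,42],[-0.413,0.346,-0.03],0.085],
    [[0,0,42],[-0.413,0.346,-0.03],0.085],
    [[0,0,42],[-0.413,0.346,-0.03],0.085],
    [[0,0,42],[-0.413,0.346,-0.03],0.085]
  ]
}}

```text
t: 1.15
tool_pos: [0.3894, 0.0969, 0.2591]
tool_rot: [3.066, 0.685, 0.001]
contact_force: [1.4, 0.5, 0.6]
opening: 0.0853
```

Request:
{"api": "jog_arm", "payload": {
  "deltas": [
    [[0,0,0],[-0.0001,0,0],0.085],
    [[0,0,0],[0,0,0],0.085],
    [[0,0,0],[0,0,0],0.085]
  ]
}}

```text
t: 1.4
tool_pos: [0.3893, 0.0989, 0.2588]
tool_rot: [-3.066, -0.683, 0.001]
contact_force: [0.7, 0.2, -0.2]
opening: 0.0849
```

Run:
```python
from h import *
print(pose(),ctrl.get_obs()["q"],ctrl.get_obs()["t"])
im=get_image("wrist"); cv2.imwrite("pics/w1.png",im[:,:,::-1])
im=get_image("side"); cv2.imwrite("pics/s1.png",im[:,:,::-1])
```

```text
(array([0.38933474, 0.09890849, 0.25880731]), array([-3.06589516e+00, -6.82630154e-01,  7.67216027e-04])) [ 6.26200295e-02 -5.39228470e-01  2.06082409e+00  5.38794489e-04
  1.62057648e+00 -3.75511772e-01] 1.4
```

View pics/w1.png

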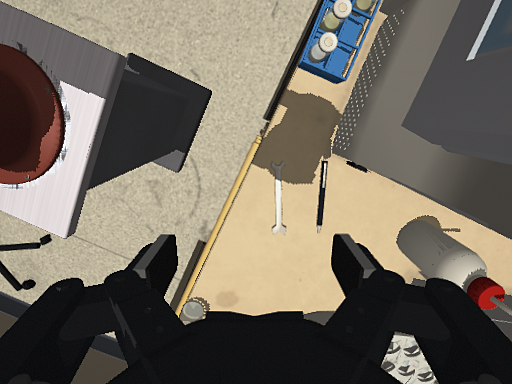

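View pics/s1.png

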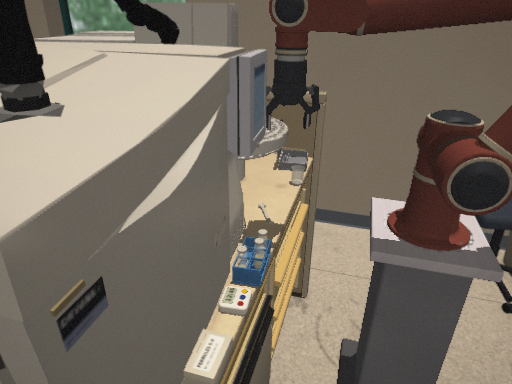

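Run:
```python
from h import *
im=cv2.imread("pics/w1.png")[:,:,::-1]
p=np.array([0.38933474, 0.09890849, 0.25880731]),np.array([-3.06589516e+00, -6.82630154e-01,  7.67216027e-04])
C=cam("wrist",p)
Rm=R.from_rotvec(p[1]).as_matrix(); print(Rm.round(3))
hsv=cv2.cvtColor(im,cv2.COLOR_RGB2HSV)
m=((hsv[...,1]<45)&(hsv[...,2]>95)).astype(np.uint8)*255
m[:, :262]=0; m[:,300:]=0; m[:150]=0; m[245:]=0
n,l,st,_=cv2.connectedComponentsWithStats(m); k=1+np.argmax(st[1:,4]); print(st[k])
c=max(cv2.findContours((l==k).astype(np.uint8),0,1)[0],key=cv2.contourArea)[:,0]
W=np.array([onz(C,q,0.006)[:2] for q in c.astype(float)]).astype(np.float32)
r=cv2.minAreaRect(W); print(r)
b=cv2.boxPoints(r);print(b)
crop(im,240,340,140,250,6,"pics/w1c.png")
# top camera check of wrench
Ct=cam("top")
print(proj(Ct,[*r[0],0.004]))
for q in [(324,157),(319,231),(193,310),(411,227)]: print(q,onz(C,q,0))
```

```text
[[ 0.906  0.424 -0.001]
 [ 0.424 -0.906  0.001]
 [-0.    -0.001 -1.   ]]
[272 162  14  73 451]
((0.44808366894721985, 0.06371484696865082), (0.021156975999474525, 0.11893319338560104), 27.038949966430664)
[[0.41162816 0.11187267]
 [0.4656947  0.00593915]
 [0.48453918 0.01555703]
 [0.43047264 0.12149055]]
(np.float64(248.16371923828123), np.float64(193.09333218813012))
(324, 157) [0.4824194  0.15327564 0.        ]
(319, 231) [0.53532611 0.04194174 0.        ]
(193, 310) [ 0.40318893 -0.19593453  0.        ]
(411, 227) [6.74252634e-01 1.13706839e-01 5.55111512e-17]
```

View pics/w1c.png

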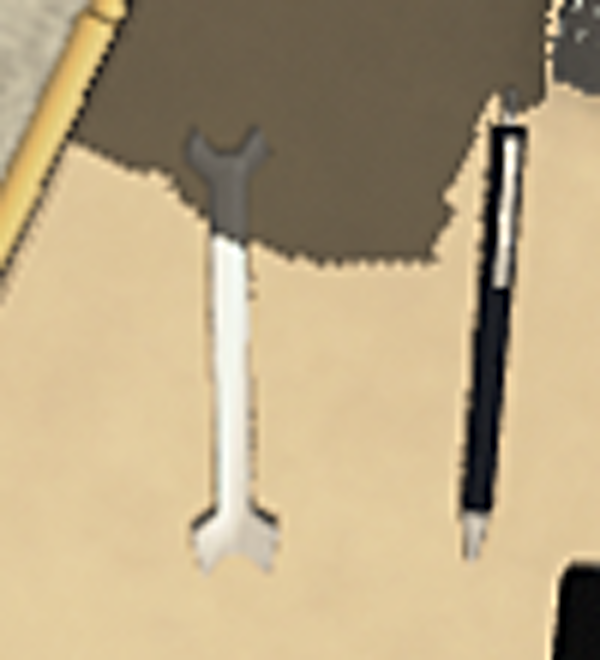

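Request:
{"api": "jog_arm", "payload": {
  "deltas": [
    [[0,0,-2],[0.0384,0.0568,0.08],0.052],
    [[0,0,-2],[0.0384,0.0568,0.08],0.052],
    [[0,0,-2],[0.0384,0.0568,0.12],0.052],
    [[0,0,-2],[0.0384,0.0568,0.16],0.052],
    [[0,0,-2],[0.0384,0.0568,0.19],0.052],
    [[0,0,-2],[0.0384,0.0568,0.199],0.052],
    [[0,0,-2],[0.0384,0.0568,0.199],0.052],
    [[0,0,-2],[0.0384,0.0568,0.199],0.052],
    [[0,0,-2],[0.0384,0.0568,0.199],0.052]
  ]
}}

```text
t: 2.25
tool_pos: [0.4498, 0.0648, 0.0619]
tool_rot: [3.052, 0.741, 0.005]
contact_force: [-0.4, 0.1, 0.5]
opening: 0.0517
```

Run:
```python
from h import *
print(pose(),ctrl.get_obs()["q"],ctrl.get_obs()["t"])
p=pose();im=get_image("wrist"); cv2.imwrite("pics/w2.png",im[:,:,::-1])
C=cam("wrist",p)
Rm=R.from_rotvec(p[1]).as_matrix()
print(proj(C,p[0]),[proj(C,p[0]+Rm@np.array([s*.025,0,0])) for s in (-1,1)])
```

```text
(array([0.44978793, 0.0647678 , 0.06194786]), array([3.05222611, 0.74064521, 0.00481308])) [-2.10191247e-02 -1.97613451e-01  2.14757612e+00  2.67651714e-05
  1.18846589e+00 -4.97141305e-01] 2.25
(np.float64(253.63011215972344), np.float64(238.98060572454713)) [(np.float64(211.68741147886468), np.float64(238.92750155749616)), (np.float64(295.5724984098589), np.float64(238.89852094117072))]
```

View pics/w2.png

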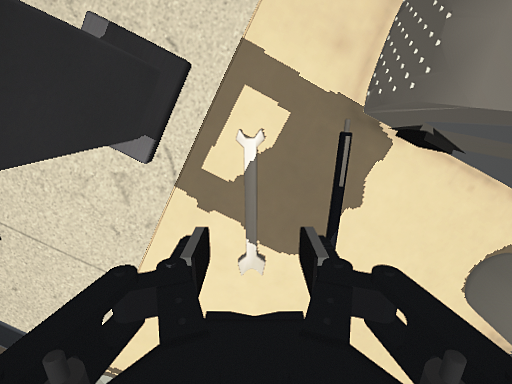

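Run:
```python
from h import *
p=np.array([0.44978793, 0.0647678 , 0.06194786]), np.array([3.05222611, 0.74064521, 0.00481308])
C=cam("wrist",p);Rm=R.from_rotvec(p[1]).as_matrix()
a=onz(C,(251,129),.007);b=onz(C,(251.5,274),.007);c=(a+b)/2
print(a,b,c,np.linalg.norm(a-b),(c-p[0])@Rm, (b-a)@Rm)
```

```text
[0.42019612 0.11823068 0.007     ] [0.47597497 0.01007112 0.007     ] [0.44808555 0.0641509  0.007     ] 0.12169540416024609 [-0.00194925 -0.00031367  0.05494222] [2.58949256e-06 1.21695270e-01 1.80986703e-04]
```

Request:
{"api": "jog_arm", "payload": {
  "deltas": [
    [[0,0,0],[-0.001,0,0.02],0.052],
    [[0,0,0],[-0.001,0,0.035],0.052],
    [[0,0,0],[-0.001,0,0.045],0.052],
    [[0,0,0],[-0.001,0,0.052],0.052],
    [[0,0,0],[-0.001,0,0.057],0.052],
    [[0,0,0],[-0.001,0,0.0585],0.052],
    [[0,0,0],[-0.001,0,0.0585],0.052],
    [[0,0,0],[-0.001,0,0.0585],0.052]
  ],
  "squeeze": 40
}}

```text
t: 2.97
tool_pos: [0.4482, 0.0632, 0.0023]
tool_rot: [3.054, 0.737, 0.002]
contact_force: [0.9, 0.9, 0.1]
opening: 0.0523
```

Now close the fingers on it.

Request:
{"api": "jog_arm", "payload": {
  "deltas": [
    [[0,0,0],[0,0,0],0.03],
    [[0,0,0],[0,0,0.0],0.026],
    [[0,0,0],[0,0,0],0.02],
    [[0,0,0],[0,0,0],0.016],
    [[0,0,0],[0,0,0],0.016],
    [[0,0,0],[0,0,0],0.016],
    [[0,0,0],[0,0,0],0.016]
  ],
  "squeeze": 40
}}

```text
t: 3.55
tool_pos: [0.4483, 0.0632, 0.0023]
tool_rot: [3.053, 0.737, 0.002]
contact_force: [0.1, -0.2, 4.7]
opening: 0.0223
```

Request:
{"api": "jog_arm", "payload": {
  "deltas": [
    [[0,0,0],[0,0,-0.01],0.016],
    [[0,0,0],[0,0,-0.03],0.016],
    [[0,0,0],[0,0,-0.06],0.016],
    [[0,0,0],[0,0,-0.09],0.016],
    [[0,0,0],[0,0,-0.12],0.016],
    [[0,0,0],[0,0,-0.15],0.016],
    [[0,0,0],[0,0,-0.18],0.016],
    [[0,0,0],[0,0,-0.18],0.016],
    [[0,0,0],[0,0,-0.18],0.016]
  ]
}}

```text
t: 4.3
tool_pos: [0.4485, 0.0632, 0.1839]
tool_rot: [3.053, 0.737, 0.007]
contact_force: [0.3, -0.3, -0.7]
opening: 0.0219
```

Run:
```python
from h import *
print(pose(),ctrl.get_obs()["q"],ctrl.get_obs()["t"])
p=pose();im=get_image("wrist"); cv2.imwrite("pics/w3.png",im[:,:,::-1])
C=cam("wrist",p);Rm=R.from_rotvec(p[1]).as_matrix()
print(Rm.round(4))
im=get_image("side"); crop(im,200,400,60,260,3,"pics/s3.png")
```

```text
(array([0.44852344, 0.06323528, 0.18394696]), array([3.05269963, 0.73714524, 0.00656266])) [-2.44737568e-02 -3.50468322e-01  2.05308726e+00 -2.77870153e-05
  1.43463991e+00 -4.98345061e-01] 4.3
[[ 8.898e-01  4.563e-01  4.300e-03]
 [ 4.563e-01 -8.898e-01 -1.000e-04]
 [ 3.800e-03  2.100e-03 -1.000e+00]]
```

View pics/w3.png

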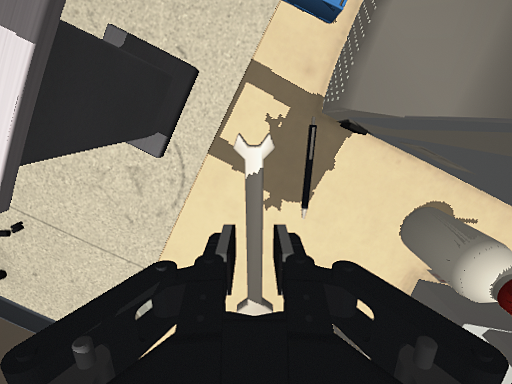

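View pics/s3.png

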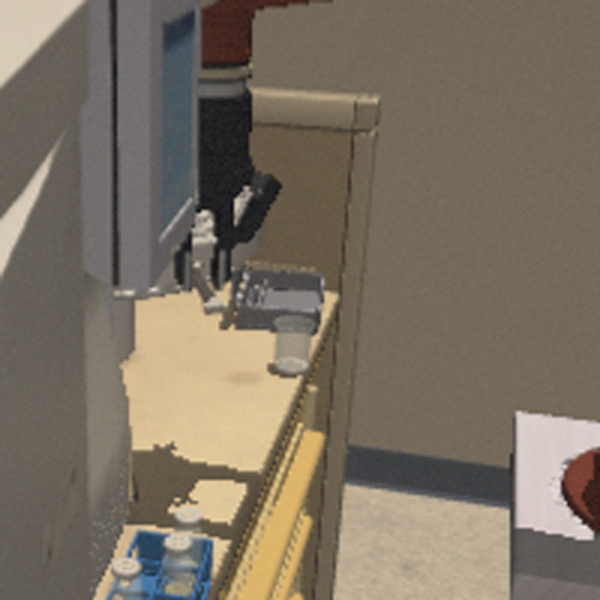

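Request:
{"api": "jog_arm", "payload": {
  "deltas": [
    [[0,0,-6],[-0.02,0.02,-0.02],0.016],
    [[0,0,-13],[-0.045,0.05,-0.04],0.016],
    [[0,0,-20],[-0.07,0.08,-0.066],0.016],
    [[0,0,-26],[-0.095,0.107,-0.066],0.016],
    [[0,0,-32],[-0.12,0.135,-0.066],0.016],
    [[0,0,-38],[-0.145,0.163,-0.066],0.016],
    [[0,0,-44],[-0.17,0.19,-0.066],0.016],
    [[0,0,-50],[-0.19,0.215,-0.066],0.016],
    [[0,0,-56],[-0.21,0.237,-0.066],0.016],
    [[0,0,-61],[-0.225,0.254,-0.066],0.016],
    [[0,0,-63],[-0.235,0.265,-0.066],0.016],
    [[0,0,-63],[-0.235,0.265,-0.066],0.016]
  ]
}}

```text
t: 5.4
tool_pos: [0.3573, -0.282, 0.245]
tool_rot: [-2.219, -2.217, 0.001]
contact_force: [-0.5, -0.5, -1.1]
opening: 0.0221
```

Run:
```python
from h import *
p=pose();im=get_image("wrist"); cv2.imwrite("pics/w4.png",im[:,:,::-1])
np.save("p4.npy",np.array(p))
print(p,ctrl.get_obs()["q"],ctrl.get_obs()["opening"])
```

```text
(array([ 0.35734493, -0.28200998,  0.24495767]), array([-2.21931187e+00, -2.21695580e+00,  1.38457271e-03])) [-8.28398214e-01 -3.78403803e-01  1.97217071e+00  8.60537863e-05
  1.55290299e+00 -2.39788354e+00] 0.02203686093900738
```

View pics/w4.png

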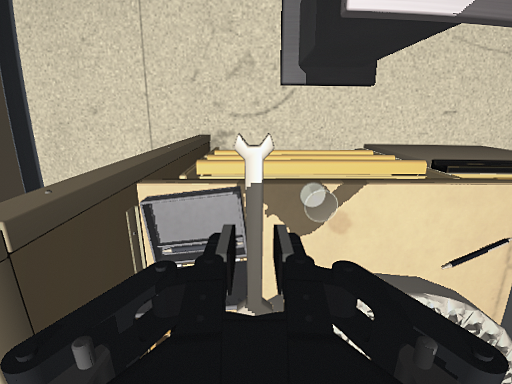

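Run:
```python
from h import *
im=cv2.imread("pics/w4.png")[:,:,::-1]
crop(im,120,270,170,310,5,"pics/w4c.png")
```

```text
(no output)
```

View pics/w4c.png

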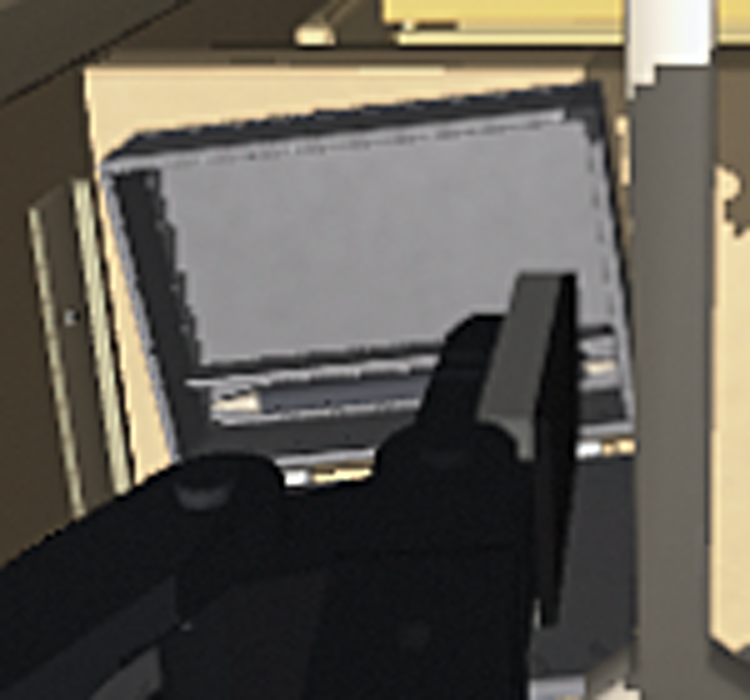

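Run:
```python
from h import *
C=cam("wrist",np.load("p4.npy")); Ct=cam("top")
f=lambda u,v:(120+u/5-.4,170+v/5-.4)
A=onz(C,f(102,163),.03);B=onz(C,f(606,115),.03);D=onz(C,f(634,430),.03)
print(A,B,D,np.linalg.norm(A-B),np.linalg.norm(B-D))
y=(B-A)/np.linalg.norm(B-A); print("yaw y",np.degrees(np.arctan2(y[1],y[0]))-90, "yaw x",np.degrees(np.arctan2(*(D-B)[1::-1])))
A0=onz(C,f(138,131),0);B0=onz(C,f(598,83),0); print(A0,B0,np.linalg.norm(A0-B0))
g=lambda u,v:(340+u/6-.4,130+v/6-.4)
# top cam: rim corners
for q in [(172,500),(455,464),(145,300),(425,275)]: print(onz(Ct,g(*q),.03))
# tab & lid top ends in the top view for heights
for q,z in [((190,282),.134),((508,208),.134),((378,210),.168)]: print(q,onz(Ct,g(*q),z))
```

```text
[ 0.40558954 -0.44490302  0.03      ] [ 0.39148483 -0.29946256  0.03      ] [ 0.49108283 -0.29251978  0.03      ] 0.14612278452874136 0.09983969586709679
yaw y 5.539184467637298 yaw x 3.987529092698863
[ 0.40504901 -0.44595141  0.        ] [ 0.39005463 -0.30323913  0.        ] 0.14349782050993326
[ 0.38794194 -0.29493553  0.03      ]
[ 0.40751151 -0.44178242  0.03      ]
[ 0.48943086 -0.28496023  0.03      ]
[ 0.50485275 -0.43176029  0.03      ]
(190, 282) [ 0.47522985 -0.27776344  0.134     ]
(508, 208) [ 0.51368825 -0.4336708   0.134     ]
(378, 210) [ 0.50251975 -0.35700922  0.168     ]
```

Request:
{"api": "jog_arm", "payload": {
  "deltas": [
    [[0,0,7],[-0.01,0,0],0.016],
    [[0,0,14],[-0.02,0.005,0],0.016],
    [[0,0,21],[-0.03,0.01,0],0.016],
    [[0,0,28],[-0.04,0.02,0],0.016],
    [[0,0,35],[-0.05,0.03,0],0.016],
    [[0,0,42],[-0.06,0.04,0],0.016],
    [[0,0,49],[-0.07,0.05,0],0.016],
    [[0,0,56],[-0.08,0.06,0.01],0.016],
    [[0,0,63],[-0.084,0.07,0.02],0.016],
    [[0,0,70],[-0.084,0.0787,0.03],0.016],
    [[0,0,77],[-0.084,0.0787,0.04],0.016],
    [[0,0,84],[-0.084,0.0787,0.045],0.016]
  ]
}}

```text
t: 6.45
tool_pos: [0.4382, -0.361, 0.1991]
tool_rot: [-3.133, -0.161, 0.005]
contact_force: [-0.2, 0.8, -1.1]
opening: 0.0221
```

Request:
{"api": "jog_arm", "payload": {
  "deltas": [
    [[0,0,0],[0,0,0],0.016],
    [[0,0,0],[0,0,0],0.016]
  ]
}}

```text
t: 6.62
tool_pos: [0.4382, -0.3619, 0.201]
tool_rot: [-3.134, -0.175, 0.003]
contact_force: [-0.4, -0.1, 0.2]
opening: 0.022
```

Run:
```python
from h import *
p=pose();im=get_image("wrist"); cv2.imwrite("pics/w5.png",im[:,:,::-1])
np.save("p5.npy",np.array(p))
print(p,ctrl.get_obs()["q"],ctrl.get_obs()["opening"])
im=get_image("side"); crop(im,220,340,80,210,5,"pics/s5.png")
im=get_image("top"); cv2.imwrite("pics/t5.png",im[:,:,::-1])
```

```text
(array([ 0.43819636, -0.36194036,  0.20103624]), array([-3.13414842e+00, -1.74584582e-01,  2.80933768e-03])) [-8.21800142e-01 -5.97768529e-02  1.77445602e+00  1.96949760e-04
  1.42830270e+00 -9.32758202e-01] 0.022126986077994973
```

View pics/w5.png

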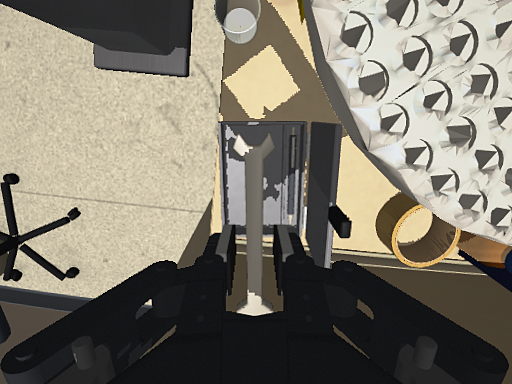

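View pics/s5.png

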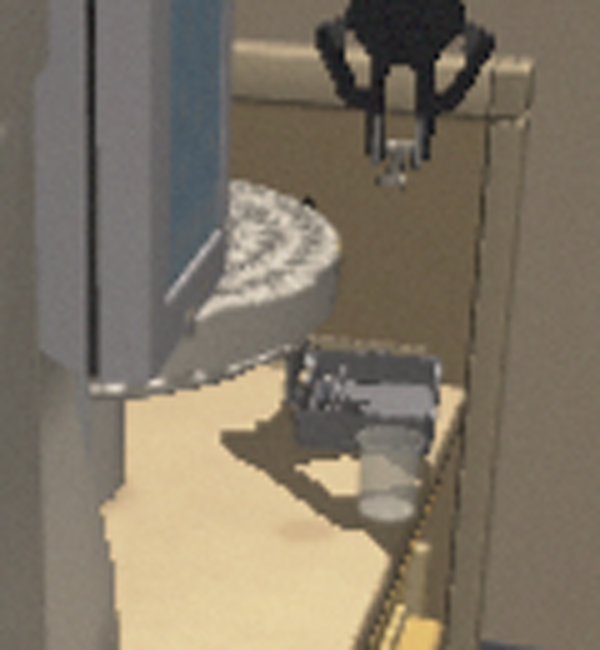

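Run:
```python
from h import *
im=cv2.imread("pics/w5.png")[:,:,::-1]
crop(im,205,355,110,270,4.9,"pics/w5c.png")
```

```text
(no output)
```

View pics/w5c.png

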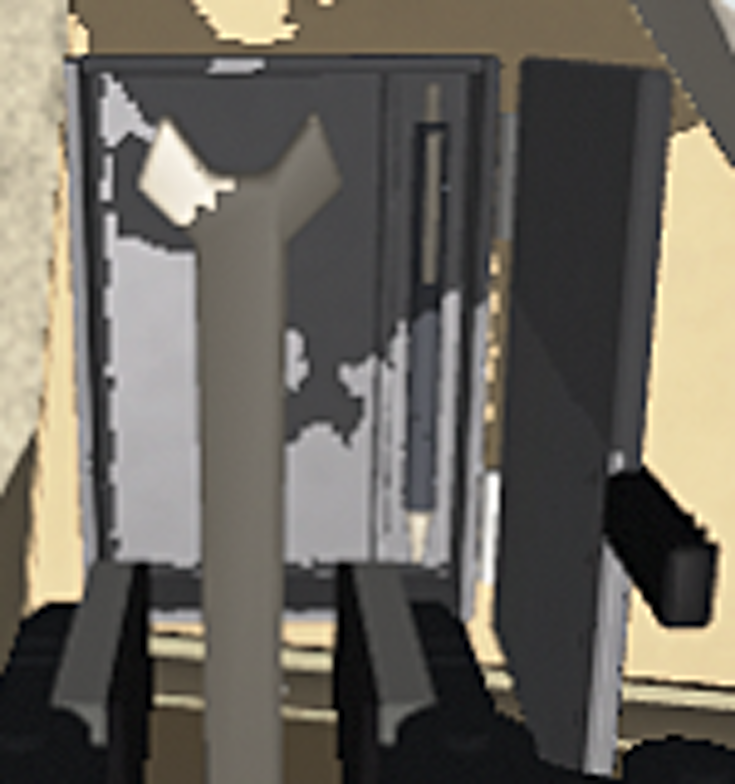

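Run:
```python
from h import *
p=np.load("p5.npy");C=cam("wrist",p);Rm=R.from_rotvec(p[1]).as_matrix()
f=lambda u,v:(205+u/4.9-.4,110+v/4.9-.4)
FL=onz(C,f(65,62),.03);BL=onz(C,f(499,57),.03);BR=onz(C,f(466,619),.03)
for q in (FL,BL,BR): print(q, (q-p[0])@Rm)
print(np.linalg.norm(FL-BL),np.linalg.norm(BL-BR))
yaw=lambda d:np.degrees(np.arctan2(d[1],d[0]))
print(yaw(BL-FL),yaw(BL-BR)-90)
print("centre",(FL+BR)/2, ((FL+BR)/2-p[0])@Rm)
for q,z in (((520,60),.134),((668,75),.134),((645,470),.134)): print(onz(C,f(*q),z),(onz(C,f(*q),z)-p[0])@Rm)
# tab end
print("tab",onz(C,f(690,575),.168))
```

```text
[ 0.38932248 -0.30325905  0.03      ] [-0.04177288 -0.06328771  0.17127534]
[ 0.49091095 -0.29067866  0.03      ] [ 0.06058417 -0.06450773  0.17111039]
[ 0.50586491 -0.4345442   0.03      ] [0.05946711 0.08012808 0.17072463]
0.10236445498933516 0.1446406383076032
7.059382766230799 5.93424568183913
centre [ 0.4475937  -0.36890162  0.03      ] [0.00884712 0.00842018 0.17099998]
[ 0.47432568 -0.29114022  0.134     ] [ 0.04387936 -0.06616969  0.06714178]
[ 0.49819711 -0.29062672  0.134     ] [ 0.0676601  -0.06402884  0.06709696]
[ 0.50727305 -0.3562695   0.134     ] [0.06938923 0.0022156  0.0669166 ]
tab [ 0.50485793 -0.36131763  0.168     ]
```

Request:
{"api": "jog_arm", "payload": {
  "deltas": [
    [[0,0,0],[-0.003,0.007,0.03],0.016],
    [[0,0,0],[-0.003,0.007,0.06],0.016],
    [[0,0,0],[-0.003,0.007,0.09],0.016],
    [[0,0,0],[-0.003,0.007,0.115],0.016],
    [[0,0,0],[-0.003,0.007,0.135],0.016],
    [[0,0,0],[-0.003,0.007,0.15],0.016],
    [[0,0,0],[-0.003,0.007,0.15],0.016],
    [[0,0,0],[-0.003,0.007,0.15],0.016]
  ]
}}

```text
t: 7.43
tool_pos: [0.4358, -0.3705, 0.0524]
tool_rot: [-3.136, -0.17, 0.001]
contact_force: [0.4, 0.2, -0.3]
opening: 0.0225
```

Run:
```python
from h import *
p=pose();im=get_image("wrist"); crop(im,140,400,60,360,2,"pics/w6.png")
cv2.imwrite("pics/w6f.png",im[:,:,::-1])
np.save("p6.npy",np.array(p))
print(p,ctrl.get_obs()["q"],ctrl.get_obs()["opening"])
```

```text
(array([ 0.43582582, -0.37054078,  0.05236458]), array([-3.13601581e+00, -1.69559030e-01,  1.16050741e-03])) [-8.34772005e-01  1.06598060e-01  1.87019171e+00 -5.40533611e-05
  1.16356353e+00 -9.42624648e-01] 0.021813216158646023
```

View pics/w6.png

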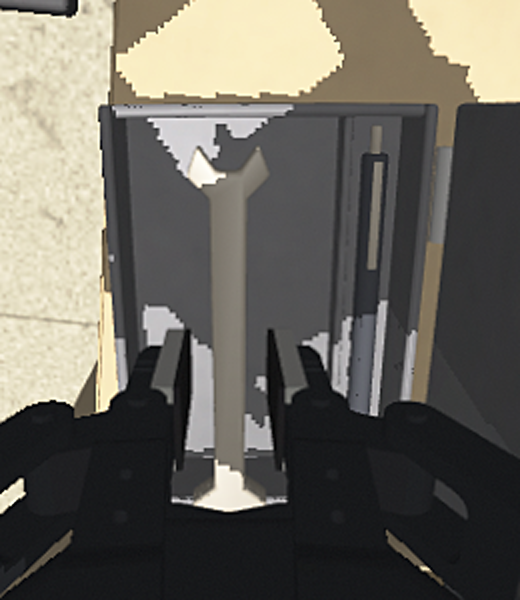

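Run:
```python
from h import *
p=np.load("p6.npy");C=cam("wrist",p);Rm=R.from_rotvec(p[1]).as_matrix()
f=lambda u,v:(140+u/2-.3,60+v/2-.3)
g=lambda q,z:((onz(C,f(*q),z)-p[0])@Rm).round(4)
z=p[0][2]+.006
print("wrench",g((200,148),z),g((264,148),z),g((230,512),z))
print("rimL",g((100,104),.03),g((437,104),.03)," rim right side inner/outer?",g((350,500),.03))
```

```text
wrench [-0.0073 -0.0618 -0.0059] [ 0.009  -0.0618 -0.0059] [ 0.0004  0.0506 -0.0061]
rimL [-0.0389 -0.0732  0.0225] [ 0.0633 -0.0734  0.0224]  rim right side inner/outer? [0.046  0.0705 0.0223]
```

Request:
{"api": "jog_arm", "payload": {
  "deltas": [
    [[0,0,0],[0,0,0.01],0.016],
    [[0,0,0],[0,0,0.02],0.016],
    [[0,0,0],[0,0,0.03],0.016],
    [[0,0,0],[0,0,0.036],0.016],
    [[0,0,0],[0,0,0.04],0.016],
    [[0,0,0],[0,0,0.042],0.016],
    [[0,0,0],[0,0,0.043],0.016],
    [[0,0,0],[0,0,0.043],0.016],
    [[0,0,0],[0,0,0.043],0.016]
  ]
}}

```text
t: 8.23
tool_pos: [0.4363, -0.3711, 0.0099]
tool_rot: [3.137, 0.169, 0.001]
contact_force: [0.7, -0.4, 1.5]
opening: 0.0218
```

Request:
{"api": "jog_arm", "payload": {
  "deltas": [
    [[0,0,0],[0,0,0.001],0.016],
    [[0,0,0],[0,0,0.002],0.016],
    [[0,0,0],[0,0,0.003],0.016],
    [[0,0,0],[0,0,0.0035],0.016],
    [[0,0,0],[0,0,0.0035],0.016],
    [[0,0,0],[0,0,0.0035],0.016]
  ]
}}

```text
t: 8.73
tool_pos: [0.4361, -0.371, 0.0064]
tool_rot: [3.137, 0.169, 0.0]
contact_force: [0.0, 1.4, 2.1]
opening: 0.0224
```

Request:
{"api": "jog_arm", "payload": {
  "deltas": [
    [[0,0,0],[0,0,0],0.024],
    [[0,0,0],[0,0,0],0.027],
    [[0,0,0],[0,0,0],0.03],
    [[0,0,0],[0,0,0],0.033],
    [[0,0,0],[0,0,0],0.035],
    [[0,0,0],[0,0,0],0.036],
    [[0,0,0],[0,0,0],0.036],
    [[0,0,0],[0,0,0],0.036]
  ]
}}

```text
t: 9.4
tool_pos: [0.4359, -0.3708, 0.006]
tool_rot: [-3.137, -0.168, 0.0]
contact_force: [-0.5, 1.0, -0.2]
opening: 0.0363
```

Run:
```python
from h import *
p=pose();im=get_image("wrist"); crop(im,140,400,60,360,2,"pics/w7.png")
print(p,ctrl.get_obs()["contact_force"],ctrl.get_obs()["opening"])
```

```text
(array([ 0.43591381, -0.37081757,  0.00599975]), array([-3.13691229e+00, -1.68445658e-01,  3.87334833e-04])) [-1.22677746  0.58717032 -0.06580985] 0.03633628589564722
```

View pics/w7.png

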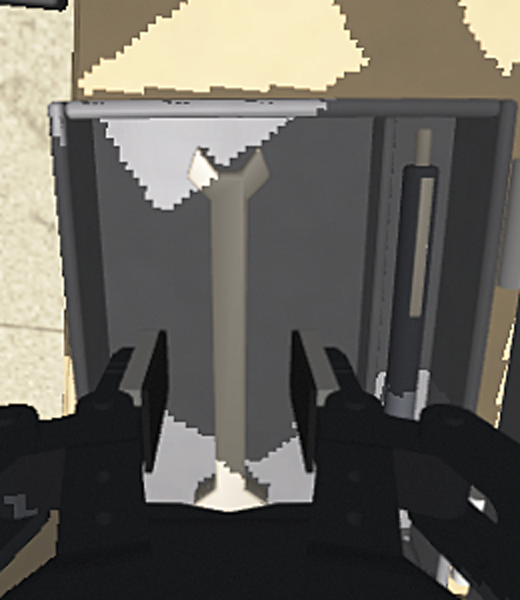

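Request:
{"api": "jog_arm", "payload": {
  "deltas": [
    [[0,0,0],[0,0,-0.005],0.036],
    [[0,0,0],[0,0,-0.015],0.036],
    [[0,0,0],[0,0,-0.035],0.036],
    [[0,0,0],[0,0,-0.065],0.036],
    [[0,0,0],[0,0,-0.1],0.036],
    [[0,0,0],[0,0,-0.135],0.036],
    [[0,0,0],[0,0,-0.17],0.03],
    [[0,0,0],[0,0,-0.205],0.02],
    [[0,0,0],[0,0,-0.235],0.01],
    [[0,0,0],[0,0,-0.255],0.0],
    [[0,0,0],[0,0,-0.26],0.0],
    [[0,0,0],[0,0,-0.26],0.0]
  ]
}}

```text
t: 10.45
tool_pos: [0.4368, -0.3716, 0.2693]
tool_rot: [3.133, 0.168, 0.005]
contact_force: [-0.0, -0.4, -0.6]
opening: 0.0001
```

Run:
```python
from h import *
p=pose();im=get_image("wrist"); cv2.imwrite("pics/w8.png",im[:,:,::-1])
np.save("p8.npy",np.array(p))
print(p,ctrl.get_obs()["q"],ctrl.get_obs()["opening"])
```

```text
(array([ 0.43678307, -0.37160758,  0.26929696]), array([3.13289423, 0.16837621, 0.00546004])) [-8.34743849e-01 -9.15055381e-02  1.69649522e+00  5.27622765e-05
  1.53536298e+00 -9.42139482e-01] 1.857034383035578e-06
```

View pics/w8.png

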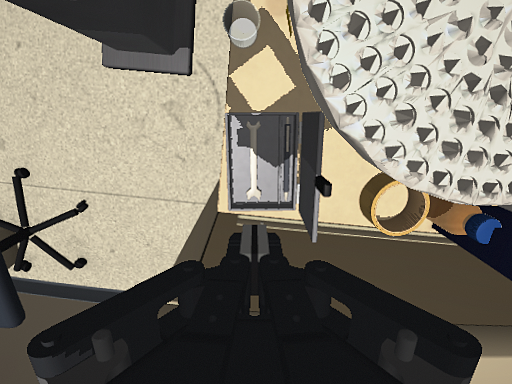

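```bash
python3 - <<'E'
from h import *
from scipy.optimize import least_squares
p=np.load("p8.npy");C=cam("wrist",p);Rm=R.from_rotvec(p[1]).as_matrix();Ct=cam("top")
tp=[(260,110),(266,135),(285,161),(310,178),(340,184),(365,180),(390,152),(400,136)]
wp=[(293,40),(310,90),(340,135),(380,175),(430,198),(500,207)]
def fit(P): 
    r=least_squares(lambda s:np.hypot(P[:,0]-s[0],P[:,1]-s[1])-s[2],[.7,-.15,.2]); return r.x.round(3),np.sqrt(np.mean(r.fun**2)).round(4)
for z in np.arange(0.05,.30,.03):
    print(round(z,2),fit(np.array([onz(Ct,q,z) for q in tp])),fit(np.array([onz(C,q,z) for q in wp])))
for q in [(253,125),(252,199)]: print((onz(C,q,.01)))
a=onz(C,(253.5,125),.01);b=onz(C,(252,199),.01);c=(a+b)/2
Rc=R.from_euler('z',6.2,degrees=True).as_matrix()
print("wrench in case",Rc.T@(c-[0.4478,-.368,0]),np.linalg.norm(a-b))
print("tab", onz(C,(324,186),.168))
print("lid top edges", onz(C,(322,112),.134),onz(C,(315,241),.134))
E
python3 - <<'E'
import sys;sys.path.insert(0,'.')
from h import *
im=cv2.imread("pics/w8.png")[:,:,::-1]
crop(im,210,360,90,260,3.5,"pics/w8c.png")
E
```

```text
0.05 (array([ 0.69 , -0.191,  0.218]), np.float64(0.0051)) (array([ 0.761, -0.074,  0.322]), np.float64(0.0011))
0.08 (array([ 0.679, -0.185,  0.212]), np.float64(0.005)) (array([ 0.734, -0.093,  0.295]), np.float64(0.001))
0.11 (array([ 0.667, -0.179,  0.207]), np.float64(0.0048)) (array([ 0.706, -0.111,  0.269]), np.float64(0.0009))
0.14 (array([ 0.655, -0.172,  0.202]), np.float64(0.0047)) (array([ 0.679, -0.13 ,  0.242]), np.float64(0.0008))
0.17 (array([ 0.644, -0.166,  0.196]), np.float64(0.0046)) (array([ 0.651, -0.149,  0.215]), np.float64(0.0007))
0.2 (array([ 0.632, -0.16 ,  0.191]), np.float64(0.0045)) (array([ 0.624, -0.168,  0.189]), np.float64(0.0006))
0.23 (array([ 0.62 , -0.154,  0.186]), np.float64(0.0043)) (array([ 0.596, -0.187,  0.162]), np.float64(0.0005))
0.26 (array([ 0.609, -0.148,  0.18 ]), np.float64(0.0042)) (array([ 0.568, -0.205,  0.135]), np.float64(0.0004))
0.29 (array([ 0.597, -0.142,  0.175]), np.float64(0.0041)) (array([ 0.541, -0.224,  0.109]), np.float64(0.0004))
[ 0.43015247 -0.31603837  0.01      ]
[ 0.44075197 -0.43067793  0.01      ]
wrench in case [-0.01248405 -0.00399373  0.01      ] 0.11514182411700805
tab [ 0.50339038 -0.3592269   0.168     ]
lid top edges [ 0.49801357 -0.29068042  0.134     ] [ 0.51547039 -0.43404955  0.134     ]
```

View pics/w8c.png

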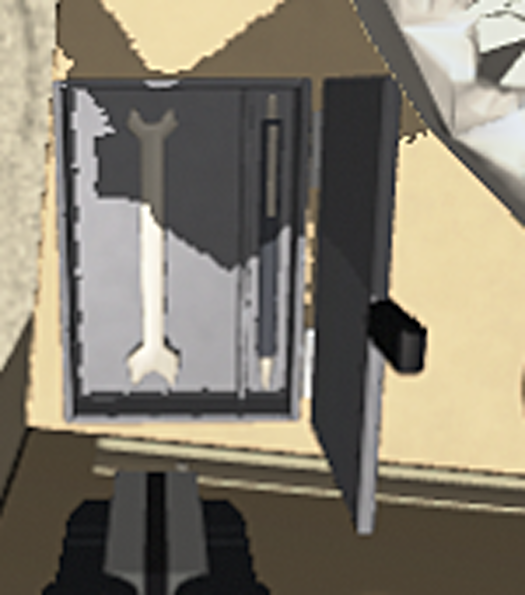

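Run:
```python
from h import *
Cs=cam("side");Ct=cam("top")
a=np.linspace(0,2*np.pi,361)
for z in (.12,.15,.18,.2,.22,.25,.28):
    P=np.array([proj(Cs,[.632+.19*np.cos(t),-.16+.19*np.sin(t),z]) for t in a])
    i=P[:,0].argmax(); j=P[:,1].argmax()
    print(z,"rightmost",P[i].round(1),"lowest",P[j].round(1))
C=cam("wrist",np.load("p4.npy"))
f=lambda u,v:(120+u/5-.4,170+v/5-.4)
for q in [(90,70),(140,480)]: print("bench edge/wall foot w4",onz(C,f(*q),0))
g=lambda u,v:(340+u/6-.4,130+v/6-.4)
for q in [(470,510),(465,300)]: print("top",onz(Ct,g(*q),0))
im=get_image("side"); crop(im,230,330,70,170,6,"pics/s8.png")
```

```text
0.12 rightmost [286.  147.5] lowest [228.2 166. ]
0.15 rightmost [286.5 139. ] lowest [228.  156.4]
0.18 rightmost [286.9 130.3] lowest [228.9 146.6]
0.2 rightmost [287.2 124.4] lowest [228.8 139.9]
0.22 rightmost [287.5 118.4] lowest [228.6 133.1]
0.25 rightmost [288.  109.2] lowest [228.4 122.7]
0.28 rightmost [288.5  99.9] lowest [229.4 112. ]
bench edge/wall foot w4 [ 0.38473884 -0.45931245  0.        ]
bench edge/wall foot w4 [ 0.52680672 -0.46046147  0.        ]
top [ 3.88347137e-01 -4.60558475e-01  2.22044605e-16]
top [ 0.49886862 -0.46452789  0.        ]
```

View pics/s8.png

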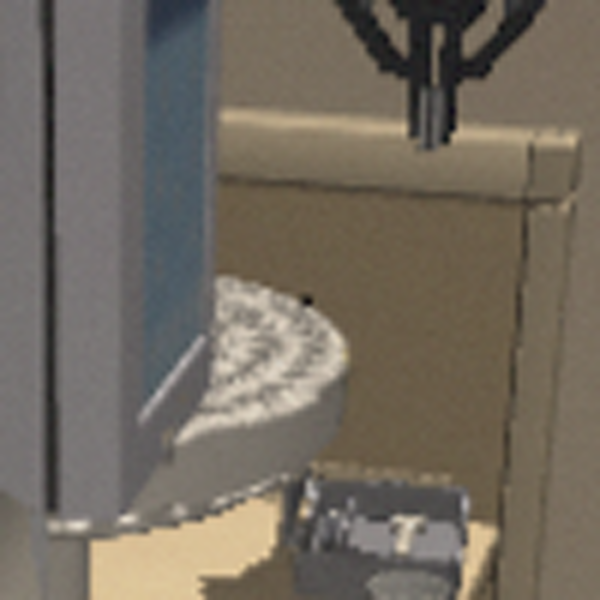

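Request:
{"api": "jog_arm", "payload": {
  "deltas": [
    [[0,0,0],[0.02,-0.003,0],0.0],
    [[0,0,0],[0.05,-0.003,0],0.0],
    [[0,0,0],[0.08,-0.003,0],0.0],
    [[0,0,0],[0.1,-0.003,0],0.0],
    [[0,0,0],[0.105,-0.003,0],0.0],
    [[0,0,0],[0.105,-0.003,0.005],0.0],
    [[0,0,0],[0.105,-0.003,0.01],0.0],
    [[0,0,0],[0.105,-0.003,0.03],0.0],
    [[0,0,0],[0.105,-0.003,0.05],0.0],
    [[0,0,0],[0.105,-0.003,0.06],0.0],
    [[0,0,0],[0.105,-0.003,0.06],0.0],
    [[0,0,0],[0.105,-0.003,0.06],0.0]
  ]
}}

```text
t: 11.55
tool_pos: [0.539, -0.3565, 0.2051]
tool_rot: [-3.136, -0.167, 0.003]
contact_force: [-0.1, 0.0, 0.1]
opening: 0.0001
```

Run:
```python
from h import *
p=pose();im=get_image("wrist"); cv2.imwrite("pics/w9.png",im[:,:,::-1])
np.save("p9.npy",np.array(p))
print(p,ctrl.get_obs()["contact_force"])
im=get_image("side"); crop(im,230,330,70,170,6,"pics/s9.png")
```

```text
(array([ 0.53895936, -0.35652211,  0.20508655]), array([-3.13570443e+00, -1.67177037e-01,  2.68508577e-03])) [-0.64523923 -0.35676728 -0.05193019]
```

View pics/w9.png

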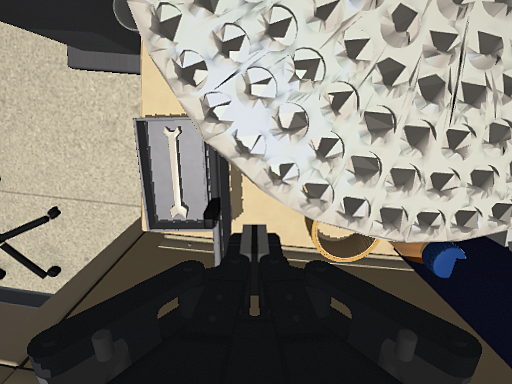

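View pics/s9.png

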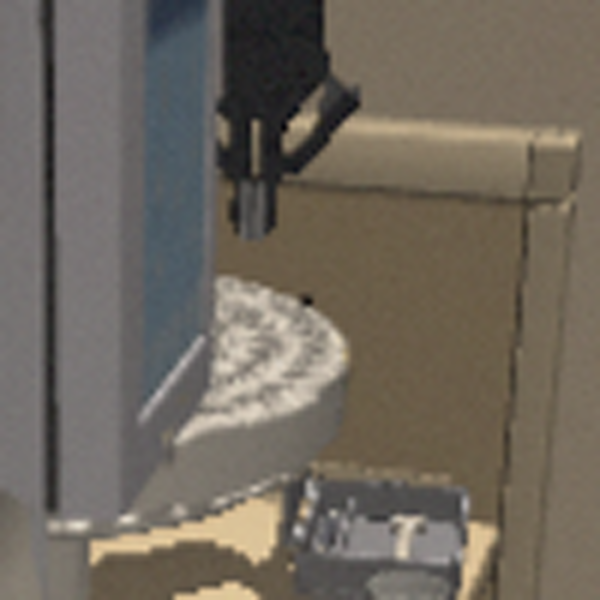

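Run:
```python
from h import *
p=np.load("p9.npy");C=cam("wrist",p);Rm=R.from_rotvec(p[1]).as_matrix()
g=lambda q,z:((onz(C,q,z)-p[0])@Rm).round(4)
print("tab end",g((213,200),.168),g((219,207),.168),g((205,220),.168))
for q in [(230,160),(250,185),(270,200),(300,222)]: print(q,g(q,.19),g(q,.13))
im=cv2.imread("pics/w9.png")[:,:,::-1]; crop(im,190,330,110,280,3.5,"pics/w9c.png")
```

```text
tab end [-0.0294 -0.0124  0.0372] [-0.0253 -0.0071  0.0371] [-0.036   0.003   0.0371]
(230, 160) [-0.0145 -0.0449  0.0152] [-0.02   -0.035   0.0752]
(250, 185) [-0.0025 -0.0293  0.0151] [-0.0035 -0.0135  0.0751]
(270, 200) [ 0.01   -0.0195  0.0151] [ 0.0138 -0.0001  0.0751]
(300, 222) [ 0.0296 -0.0046  0.015 ] [0.0409 0.0205 0.075 ]
```

View pics/w9c.png

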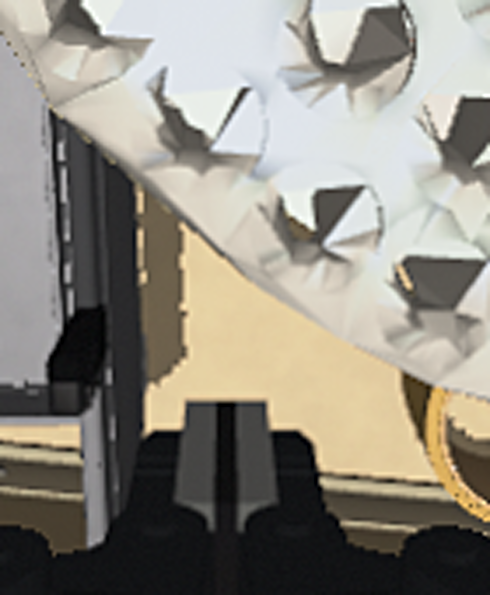

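Run:
```python
from h import *
from scipy.optimize import least_squares
C9=cam("wrist",np.load("p9.npy"));C8=cam("wrist",np.load("p8.npy"));Ct=cam("top")
f=lambda u,v:(190+u/3.5-.4,110+v/3.5-.4)
w9=[(145,60),(170,80)]+[f(50,105),f(130,165),f(200,230),f(250,275),f(320,325),f(400,370)]
wp=[(293,40),(310,90),(340,135),(380,175),(430,198),(500,207)]
tp=[(260,110),(266,135),(285,161),(310,178),(340,184),(365,180),(390,152),(400,136)]
def fit(P): 
    r=least_squares(lambda s:np.hypot(P[:,0]-s[0],P[:,1]-s[1])-s[2],[.63,-.16,.2]); return r.x,np.sqrt(np.mean(r.fun**2)).round(4)
for z in np.arange(0.1,.25,.02):
    F=[fit(np.array([onz(c,q,z) for q in w])) for c,w in ((C9,w9),(C8,wp),(Ct,tp))]
    A=fit(np.array([onz(c,q,z) for c,w in ((C9,w9),(C8,wp),(Ct,tp)) for q in w]))
    print(round(z,2),[(x[0].round(3),x[1]) for x in F+[A]], "clr", (np.hypot(*(np.array([.539,-.3565])-A[0][:2]))-A[0][2]).round(3), [(np.hypot(*(np.array([.539,-.3565])-x[0][:2]))-x[0][2]).round(3) for x in F])
```

```text
0.1 [(array([ 0.751, -0.027,  0.385]), np.float64(0.0028)), (array([ 0.716, -0.105,  0.278]), np.float64(0.0009)), (array([ 0.671, -0.181,  0.209]), np.float64(0.0049)), (array([ 0.663, -0.18 ,  0.207]), np.float64(0.0124))] clr 0.008 [np.float64(0.007), np.float64(0.03), np.float64(0.011)]
0.12 [(array([ 0.733, -0.048,  0.354]), np.float64(0.0025)), (array([ 0.697, -0.118,  0.26 ]), np.float64(0.0009)), (array([ 0.663, -0.177,  0.205]), np.float64(0.0048)), (array([ 0.657, -0.176,  0.204]), np.float64(0.0093))] clr 0.011 [np.float64(0.011), np.float64(0.027), np.float64(0.013)]
0.14 [(array([ 0.715, -0.069,  0.323]), np.float64(0.0023)), (array([ 0.679, -0.13 ,  0.242]), np.float64(0.0008)), (array([ 0.655, -0.172,  0.202]), np.float64(0.0047)), (array([ 0.651, -0.173,  0.201]), np.float64(0.0065))] clr 0.014 [np.float64(0.015), np.float64(0.024), np.float64(0.016)]
0.16 [(array([ 0.698, -0.09 ,  0.292]), np.float64(0.0021)), (array([ 0.66 , -0.143,  0.224]), np.float64(0.0007)), (array([ 0.648, -0.168,  0.198]), np.float64(0.0046)), (array([ 0.645, -0.169,  0.198]), np.float64(0.00
[... 545 characters left out ...]
 0.633, -0.161,  0.192]), np.float64(0.0049))] clr 0.024 [np.float64(0.027), np.float64(0.018), np.float64(0.026)]
0.22 [(array([ 0.645, -0.152,  0.199]), np.float64(0.0014)), (array([ 0.605, -0.18 ,  0.171]), np.float64(0.0006)), (array([ 0.624, -0.156,  0.187]), np.float64(0.0044)), (array([ 0.625, -0.157,  0.189]), np.float64(0.007))] clr 0.028 [np.float64(0.031), np.float64(0.017), np.float64(0.03)]
0.24 [(array([ 0.627, -0.173,  0.168]), np.float64(0.0012)), (array([ 0.587, -0.193,  0.153]), np.float64(0.0005)), (array([ 0.617, -0.152,  0.184]), np.float64(0.0043)), (array([ 0.617, -0.154,  0.186]), np.float64(0.0092))] clr 0.031 [np.float64(0.036), np.float64(0.017), np.float64(0.035)]
```

Request:
{"api": "jog_arm", "payload": {
  "deltas": [
    [[0,0,0],[-0.006,0.005,0],0.0],
    [[0,0,0],[-0.006,0.005,0],0.0],
    [[0,0,0],[-0.006,0.005,0.01],0.0],
    [[0,0,0],[-0.006,0.005,0.02],0.0],
    [[0,0,0],[-0.006,0.005,0.03],0.0],
    [[0,0,0],[-0.006,0.005,0.04],0.0],
    [[0,0,0],[-0.006,0.005,0.05],0.0],
    [[0,0,0],[-0.006,0.005,0.055],0.0],
    [[0,0,0],[-0.006,0.005,0.055],0.0],
    [[0,0,0],[-0.006,0.005,0.055],0.0]
  ]
}}

```text
t: 12.48
tool_pos: [0.5345, -0.362, 0.1504]
tool_rot: [-3.136, -0.169, 0.001]
contact_force: [0.1, 0.1, 0.1]
opening: 0.0001
```

Run:
```python
from h import *
p=pose();im=get_image("wrist"); crop(im,140,340,110,280,3.5,"pics/w10.png")
np.save("p10.npy",np.array(p))
print(p,ctrl.get_obs()["contact_force"])
```

```text
(array([ 0.53452716, -0.36202522,  0.15040568]), array([-3.13631185e+00, -1.68675341e-01,  1.27500887e-03])) [-0.4608194   0.47570296  0.42155821]
```

View pics/w10.png

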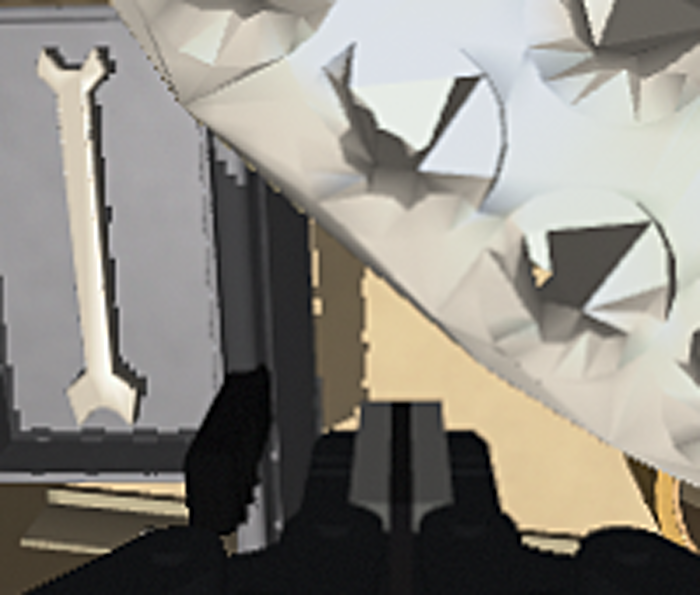

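Request:
{"api": "jog_arm", "payload": {
  "deltas": [
    [[0,0,0],[-0.003,0,0],0.0],
    [[0,0,0],[-0.006,0,0],0.0],
    [[0,0,0],[-0.009,0,0.0],0.0],
    [[0,0,0],[-0.013,0,0.0],0.0],
    [[0,0,0],[-0.017,0,0.0],0.0],
    [[0,0,0],[-0.021,0,0.0],0.0],
    [[0,0,0],[-0.025,0,0.0005],0.0],
    [[0,0,0],[-0.029,0,0.001],0.0]
  ]
}}

```text
t: 13.2
tool_pos: [0.5056, -0.3656, 0.1504]
tool_rot: [3.137, 0.168, 0.001]
contact_force: [0.9, -0.5, 1.1]
opening: 0.0003
```

Run:
```python
from h import *
p=pose();im=get_image("wrist"); crop(im,140,340,110,280,3.5,"pics/w11.png")
print(p,ctrl.get_obs()["contact_force"])
```

```text
(array([ 0.50557481, -0.36556408,  0.15043238]), array([3.13656341e+00, 1.68357569e-01, 8.92285918e-04])) [ 0.78117514 -1.06845957  0.50744758]
```

View pics/w11.png

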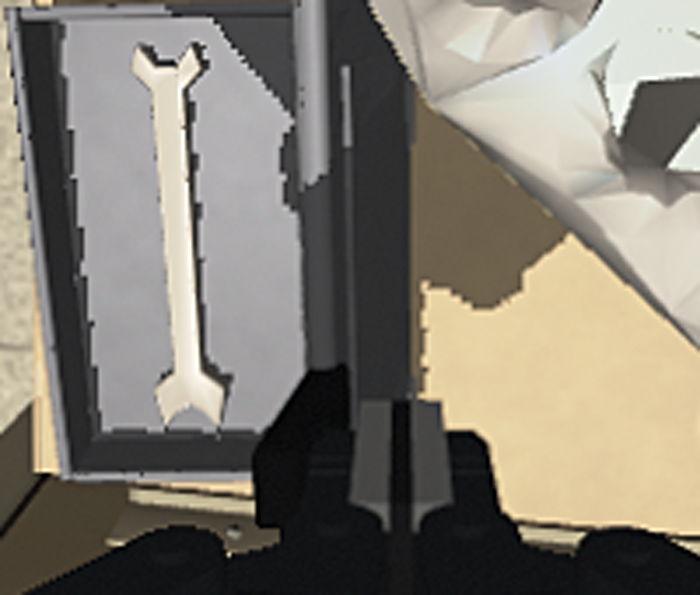

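Request:
{"api": "jog_arm", "payload": {
  "deltas": [
    [[0,0,0],[-0.006,0,0.0006],0.0],
    [[0,0,0],[-0.0115,0,0.0014],0.0],
    [[0,0,0],[-0.0167,0,0.0025],0.0],
    [[0,0,0],[-0.0218,0,0.0039],0.0],
    [[0,0,0],[-0.0268,0,0.0055],0.0],
    [[0,0,0],[-0.0317,0,0.0073],0.0],
    [[0,0,0],[-0.0366,0,0.0093],0.0],
    [[0,0,0],[-0.0414,0,0.0115],0.0],
    [[0,0,0],[-0.0461,0,0.0139],0.0],
    [[0,0,0],[-0.0506,0,0.0166],0.0],
    [[0,0,0],[-0.055,0,0.0194],0.0],
    [[0,0,0],[-0.0593,0,0.0224],0.0]
  ]
}}

```text
t: 14.25
tool_pos: [0.4464, -0.3718, 0.1274]
tool_rot: [-3.137, -0.169, 0.0]
contact_force: [0.7, 0.5, 1.2]
opening: -0.0
```

Run:
```python
from h import *
p=pose();im=get_image("wrist"); crop(im,140,390,60,290,3,"pics/w12.png")
print(p,ctrl.get_obs()["contact_force"])
im=get_image("side"); crop(im,230,330,70,170,6,"pics/s12.png")
```

```text
(array([ 0.44641181, -0.37175372,  0.12742806]), array([-3.13705793e+00, -1.68504767e-01,  1.44001565e-04])) [ 0.86219144 -0.8048663   0.24143792]
```

View pics/w12.png

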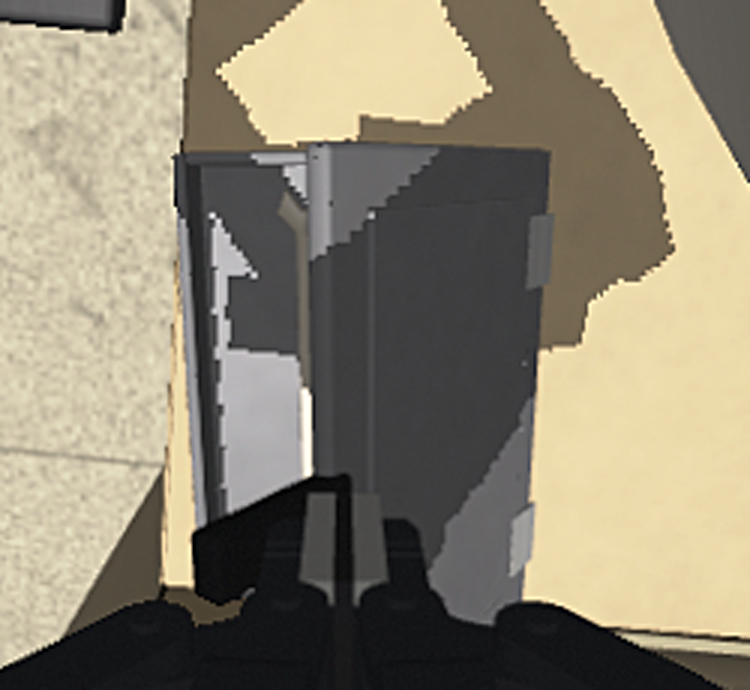

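View pics/s12.png

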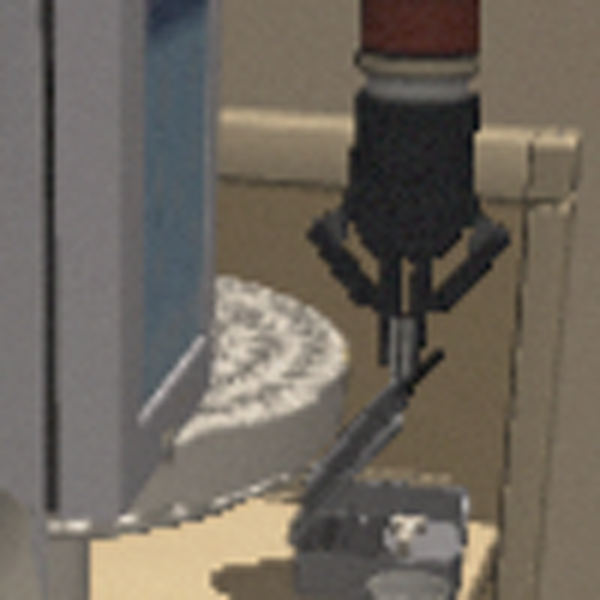

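Request:
{"api": "jog_arm", "payload": {
  "deltas": [
    [[0,0,0],[-0.0041,0,0.0033],0.0],
    [[0,0,0],[-0.0081,0,0.0068],0.0],
    [[0,0,0],[-0.012,0,0.0103],0.0],
    [[0,0,0],[-0.0158,0,0.0138],0.0],
    [[0,0,0],[-0.0193,0,0.0177],0.0],
    [[0,0,0],[-0.0227,0,0.0217],0.0],
    [[0,0,0],[-0.0259,0,0.0258],0.0],
    [[0,0,0],[-0.0289,0,0.0301],0.0],
    [[0,0,0],[-0.0317,0,0.0345],0.0],
    [[0,0,0],[-0.0343,0,0.0391],0.0],
    [[0,0,0],[-0.0368,0,0.0437],0.0],
    [[0,0,0],[-0.0391,0,0.0485],0.0]
  ]
}}

```text
t: 15.35
tool_pos: [0.4077, -0.3759, 0.0787]
tool_rot: [-3.137, -0.169, 0.0]
contact_force: [-0.2, 0.1, 0.7]
opening: -0.0003
```

Run:
```python
from h import *
p=pose();im=get_image("wrist"); crop(im,140,390,60,290,3,"pics/w13.png")
print(p,ctrl.get_obs()["contact_force"])
im=get_image("side"); crop(im,230,330,70,170,6,"pics/s13.png")
```

```text
(array([ 0.4076981 , -0.37589203,  0.07866876]), array([-3.13696785e+00, -1.68508686e-01,  3.05360827e-04])) [0.06651144 0.39494066 0.14617759]
```

View pics/w13.png

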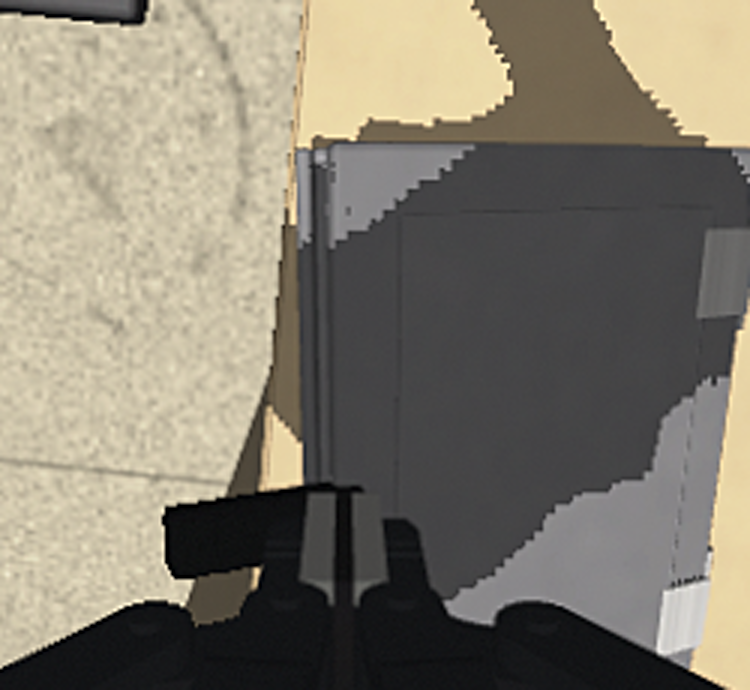

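View pics/s13.png

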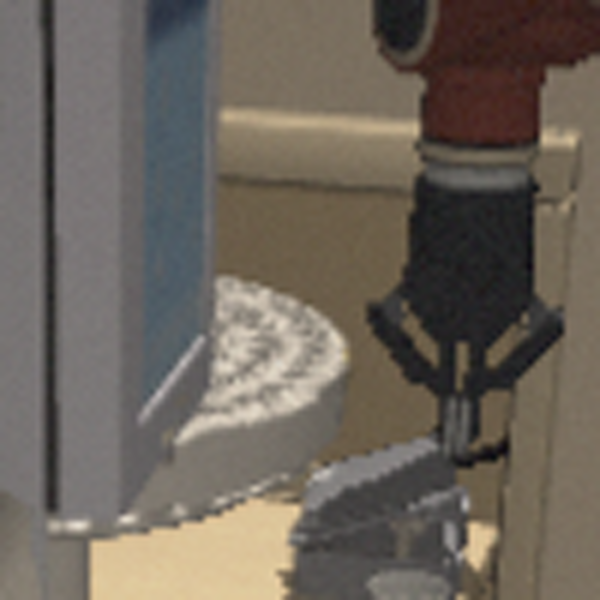

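Request:
{"api": "jog_arm", "payload": {
  "deltas": [
    [[0,0,0],[-0.0019,0,0.0049],0.0],
    [[0,0,0],[-0.0036,0,0.0099],0.0],
    [[0,0,0],[-0.0052,0,0.0148],0.0],
    [[0,0,0],[-0.0067,0,0.0198],0.0],
    [[0,0,0],[-0.0076,0,0.0238],0.0],
    [[0,0,0],[-0.0084,0,0.0279],0.0],
    [[0,0,0],[-0.009,0,0.031],0.0],
    [[0,0,0],[-0.0094,0,0.034],0.0],
    [[0,0,0],[-0.0095,0,0.036],0.0]
  ]
}}

```text
t: 16.2
tool_pos: [0.3984, -0.3767, 0.0427]
tool_rot: [-3.137, -0.168, 0.001]
contact_force: [-1.2, -0.2, -0.3]
opening: 0.0003
```

Request:
{"api": "jog_arm", "payload": {
  "deltas": [
    [[0,0,0],[0,0,0.001],0.0],
    [[0,0,0],[0,0,0.002],0.0],
    [[0,0,0],[0,0,0.003],0.0],
    [[0,0,0],[0,0,0.004],0.0],
    [[0,0,0],[0,0,0.005],0.0],
    [[0,0,0],[0,0,0.005],0.0]
  ]
}}

```text
t: 16.7
tool_pos: [0.3986, -0.3769, 0.0381]
tool_rot: [-3.137, -0.169, -0.0]
contact_force: [0.6, -0.6, 0.4]
opening: 0.0001
```

Run:
```python
from h import *
p=pose();im=get_image("wrist"); crop(im,140,390,60,290,3,"pics/w14.png")
print(p,ctrl.get_obs()["contact_force"])
im=get_image("side"); crop(im,230,330,70,170,6,"pics/s14.png")
```

```text
(array([ 0.39864542, -0.37686456,  0.03808069]), array([-3.13704612e+00, -1.68569697e-01, -2.31503493e-04])) [-0.75115919 -0.19381499 -0.15733499]
```

View pics/s14.png

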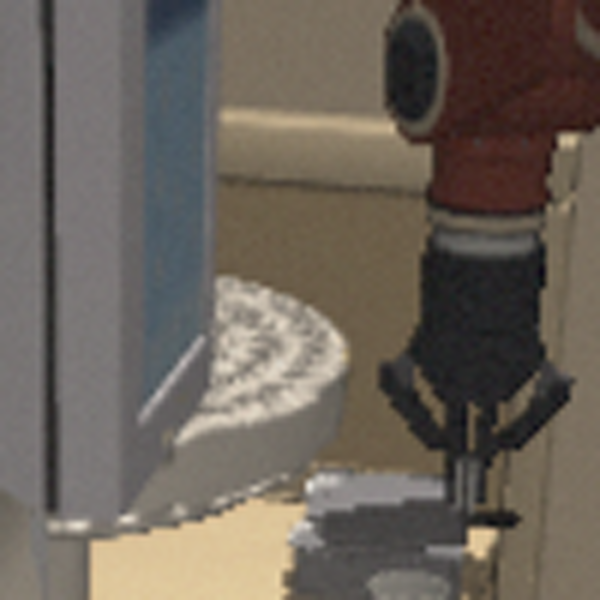

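View pics/w14.png

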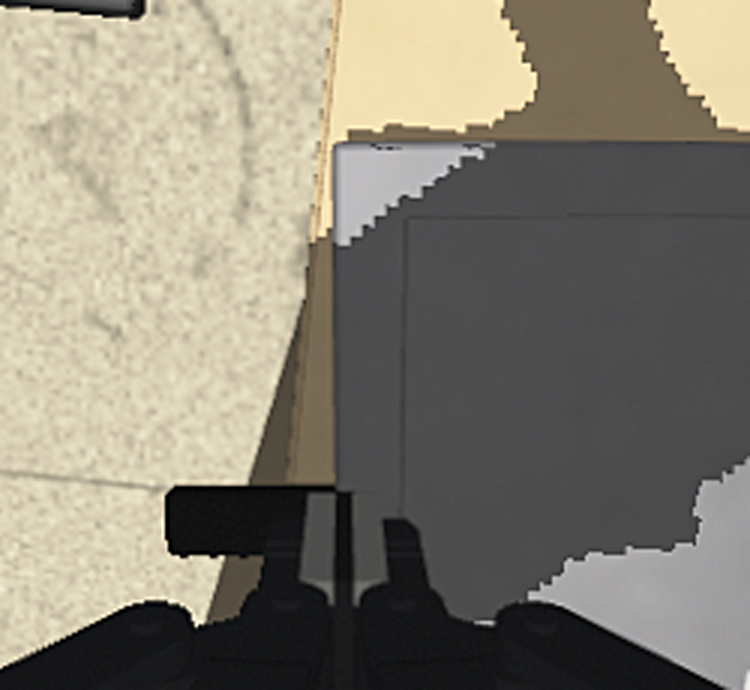

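Request:
{"api": "jog_arm", "payload": {
  "deltas": [
    [[0,0,0],[0,0,0.0007],0.0],
    [[0,0,0],[0,0,0.0014],0.0],
    [[0,0,0],[0,0,0.002],0.0],
    [[0,0,0],[0,0,0.002],0.0]
  ]
}}

```text
t: 17.13
tool_pos: [0.3987, -0.377, 0.0378]
tool_rot: [-3.136, -0.169, 0.001]
contact_force: [-3.6, 4.1, 10.5]
opening: 0.0001
```

Request:
{"api": "jog_arm", "payload": {
  "deltas": [
    [[0,0,0],[0,0,0.0005],0.0],
    [[0,0,0],[0,0,0.001],0.0],
    [[0,0,0],[0,0,0.001],0.0]
  ]
}}

```text
t: 17.38
tool_pos: [0.3988, -0.3771, 0.0377]
tool_rot: [-3.136, -0.169, 0.001]
contact_force: [-5.7, 5.9, 15.3]
opening: 0.0001
```

Request:
{"api": "jog_arm", "payload": {
  "deltas": [
    [[0,0,0],[0,0,-0.002],0.0],
    [[0,0,0],[0,0,-0.006],0.0],
    [[0,0,0],[0,0,-0.015],0.0],
    [[0,0,0],[0,0,-0.035],0.0],
    [[0,0,0],[0,0,-0.065],0.0],
    [[0,0,0],[0,0,-0.1],0.0],
    [[0,0,0],[0,0,-0.135],0.0],
    [[0,0,0],[0,0,-0.17],0.0],
    [[0,0,0],[0,0,-0.19],0.0],
    [[0,0,0],[0,0,-0.2],0.0],
    [[0,0,0],[0,0,-0.2],0.0],
    [[0,0,0],[0,0,-0.2],0.0]
  ]
}}

```text
t: 18.38
tool_pos: [0.3984, -0.3767, 0.2345]
tool_rot: [-3.137, -0.169, 0.001]
contact_force: [0.8, -0.5, 0.3]
opening: -0.0
```

Run:
```python
from h import *
p=pose();im=get_image("wrist"); cv2.imwrite("pics/w15.png",im[:,:,::-1]);np.save("p15.npy",np.array(p))
print(p,ctrl.get_obs()["contact_force"],ctrl.get_obs()["t"])
im=get_image("side"); crop(im,230,330,70,170,6,"pics/s15.png")
im=get_image("top"); crop(im,100,440,100,240,2.3,"pics/t15.png")
```

```text
(array([ 0.39838656, -0.37667346,  0.2344836 ]), array([-3.13651736e+00, -1.68504797e-01,  6.42859346e-04])) [-0.01260649  0.81676472  0.2894893 ] 18.4333
```

View pics/s15.png

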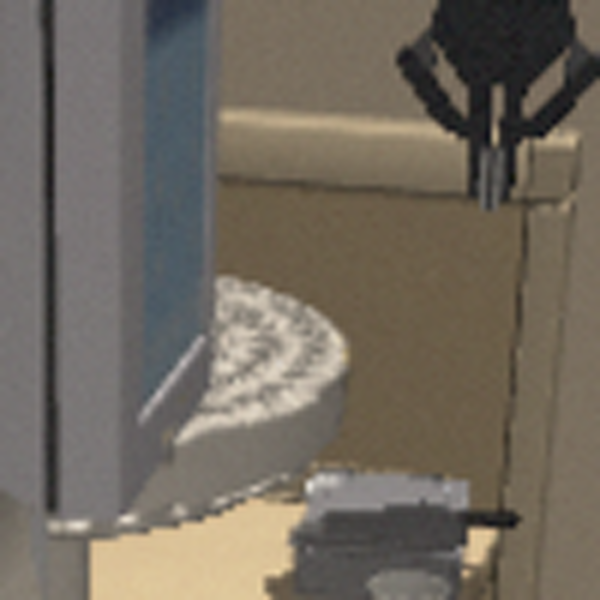

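View pics/w15.png

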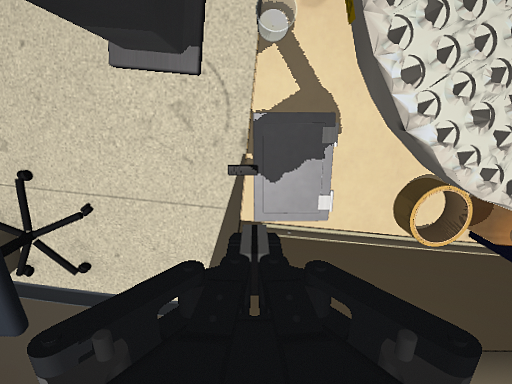

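View pics/t15.png

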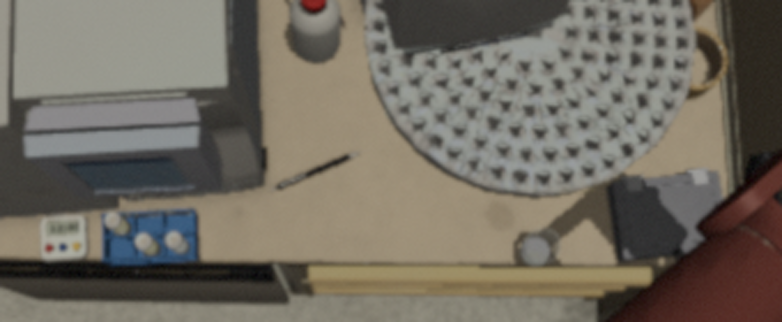

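Run:
```python
from station import job
print(job.finish_job())
```

```text
the job is handed in; nothing more can be done
None
```

The small wrench is lying flat in the front bay, the lid is fully closed, and the job was handed in at about 18.5 s of the 72 s. The hand-in gives no verdict, so everything below comes from my own checks.

**Wrench:** I gripped it across its width, lowered it until it just touched the bay floor, and opened the fingers slowly. Afterwards the wrist picture put it at about x -12 mm, y -4 mm in the case's frame, inside the limits. That picture gave a length of 115 mm against the true 123 mm, so this position is only good to a few mm.

**Lid:** With the closed fingers I pushed the tab from behind and followed its arc in small steps at about 0.5 rad/s. I then pressed down until it stopped at TCP height 0.0377 m, with 10 to 15 N of reaction. The top of the tab should be at 0.038 m when closed, so the lid is shut. The pictures after I backed off show it flat.

**Other objects:** The black pen, timer and beaker look unmoved in the top view. The grey pen was still in the back bay in the last close pictures before the lid covered it. The robot touches nothing.

**Checks that disagreed:**
- My first estimate of the gap to the raised round tray behind the lid was too large. A second view gave only about 21 mm from the finger centre, so I shifted before lowering behind the lid and touched nothing there.
- The measured push on the lid was only about 1 N, less than the 2 to 4 N stated, but the pictures show the lid following the fingers throughout.

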